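Turn the sample carousel and scan a jar's label

ROBOT

A 6-joint arm with a two-finger parallel gripper is mounted at the origin on the work surface. World frame = base frame: x ahead of the robot, y to its left, z up, the work surface at z = 0. Lengths are in mm, angles in rad, forces in N, time in s.
With the tool pointing down it reaches from about 350 to 975 mm from the base axis. Payload 7.1 kg.
Tool frame: the origin (TCP) lies midway between the tips of the shut fingers; the grasp point (between the pads) lies 19 mm behind it; z points along the fingers, y is the line along which they close (so a half turn about z gives the same grasp; the last joint's range is limited). The gripper opens to 88 mm and grips with 3 to 60 N. Pads are 20 mm wide; open, the fingers measure 115 mm over their backs; the gripper's body (75 mm by 178 mm) begins 61 mm behind the grasp point.
Start: joints at [1.226, 0.423, 1.63, -0, 1.089, -0.019], TCP at [200.01, 592.115, 189.575] pointing down, gripper open.
Joint ranges: [-3, 3], [-0.9, 2.11], [0.09, 2.58], [-1.31, 4.45], [0.11, 2.69], [-2.54, 2.54]. Speed limits (rad/s): [2.39, 2.39, 3.01, 3.14, 3.14, 3.14].

INTERFACE

Orientations are given as a rotation vector (axis times angle).
In Python, from workcell import get_obs, get_image, camera_params, close_job gives the robot as it stands.
- The arm moves only by the shell command python3 -m creep 'ROWS' [OPENING]. ROWS is a JSON object of lists of equal length, an entry for each row: "delta_pos": the shift along the tool's x, y, z in m, a list of three; "twist": the turn, a rotation vector about the tool's x, y, z in degrees, a list of three. A call has 1 to 20 rows; each row shifts and turns the commanded pose from where the row before left it, along the tool's axes as they then stand; what a row does not reach is not made up. A row lasts 1/12 s, in which the tool goes at most 41.7 mm and 7.16 degrees, less where a joint would pass 70% of its speed; a pose out of reach is approached as far as the arm can. A call with a gripper value outside its range is refused whole. OPENING is the opening, from 0 (shut) to 1 (fully open), set as the call begins (- or left out, the last holds). The fingers move at their own pace and stop on an object; the grip force is fixed at half the most. Time passes only in rows, so rows that do not move let the fingers close. It gives the time, the measured TCP pose, the force, the opening and the grip force at its end, in the units of the state.
- get_obs(): the state, without advancing time (a new reading comes with each control period).
- get_image(name): name is "scene" or "top" or "wrist"; returns (picture, depth): 480x640x3 uint8, red, green, blue; 480x640 float32, mm along the optical axis (not along the pixel's ray), 0 where there is no reading.
- camera_params(name): a dict with "camera_matrix" (3x3 intrinsics, pixels), "k1" (the pictures are not rectified: a ray, as slopes to the right and down, at radius r is drawn at 1 + k1 r^2 times it, then the intrinsics apply), "extrinsics" (4x4, takes a point from camera to world coordinates). Camera axes: x right, y down, z forward; pixel columns grow to the right and rows downward; lengths in mm; the calibration is good to about 2 mm. A picture is of the moment at which its call begins: read the wrist's pose just before it. camera_params takes no time and is no camera call; for the wrist camera it gives the pose at the moment of the call.
- close_job(): hands the job in; it is judged then, once.
The state is a dict: "t": time; "qpos": joint angles; "qvel": joint speeds; "joint_torque": joint torques, N m; "ee_pos": TCP position; "orientation": TCP orientation; "ft_force": force on the tool from outside, world axes, zero at the start; "moment": the same for the moment, N m; "width": finger opening in mm; "grasp_force": force on a finger pad.
Only numpy, scipy, OpenCV 4.12 (cv2) and the standard library are available. Lean on these libraries where they do the work, as an engineer would, in place of code of your own. Each camera call takes 0.05 s, during which the arm holds its last target. There are 200 camera calls.

TASK

Turn the carousel until its low square jar stands squarely at the pointer, then pick up the hand scanner from its tray, aim its window straight at the middle of that jar's label from about 10 cm away, and hold it steady there for a good second or two. Then lay the scanner flat back in its tray, right way up, setting it down and not dropping it. Do not let the scanner touch the carousel or its bottles, and leave the loose bottle, jar and beaker on the bench where they stand.

Things in the scene. Friction and masses are not known exactly. Their poses are not given: they have to be found in the camera images.
- carousel: Fixed grey foot of the carousel: disc 200 mm across, 26 mm high, with a flat pointer 30 mm wide and 20 mm high that sticks out along its own -x to 180 mm from the centre. Origin: centre of its underside, on the turning axis; z up.
- disc_center (a point): Centre of the top face of the grey turning disc (260 mm across), 42 mm above the bench. Bottles fixed on it, 65 mm from the axis, 120 degrees apart: a low square white jar (56 x 56 mm, 72 mm high with cap) and two round white bottles (46 mm across, 110 and 96 mm high). Hub in the middle 28 mm across, 50 mm high; three finger posts between the bottles.
- disc (a joint): Angle of the turning disc (rad), positive anticlockwise from above; 0 = the square jar stands exactly at the pointer. It turns either way from -3.3 to 3.3 with a light friction (about 1 N at a post) and stays where it is left.
- jar_label (a point): Centre of the paper label (48 mm wide, 36 mm high, dark bars) on the outward face of the low square jar, 71 mm above the bench and 95 mm from the carousel's axis. It turns with the disc: its -x axis points straight out of the label, away from the carousel's axis and level; z up.
- post0 (a point): Centre of the top end of a finger post: upright steel pin, 12 mm across, 73 mm tall above the disc (top 115 mm above the bench), 115 mm from the carousel's axis; 60 degrees anticlockwise from the square jar, seen from above. Rigid on the disc.
- post1 (a point): Same for the post across the hub from the square jar, 180 degrees from it.
- post2 (a point): Same for the post 60 degrees clockwise from the square jar.
- scanner: Loose hand scanner, a bar 152 mm long lying along its own x. Handle, grey: x from -75 to +35 mm, 36 mm wide (y), 32 mm high. Head, black: x from +35 to +77 mm, 52 mm wide, 36 mm high, flat underside level with the handle's. Origin: underside, under the balance point to within 5 mm (so the handle may be taken across its width at x = 0); x towards the window, z up. About 0.18 kg.
- scanner_window (a point): Centre of the scanner's window, the front face of its head: 78 mm ahead (x) of the scanner's origin and 18 mm above its underside. It looks along its +x axis (the scanner's x); z up.
- tray: Fixed shallow grey tray, 215 mm (its x) by 135 mm (its y), rim 16 mm high, walls 4 mm. Origin: centre of its underside; the inner floor is about 4 mm above the bench. The scanner starts in it, roughly along the tray's x.
- amber_bottle: Loose amber bottle, 66 mm across, 150 mm high, to be left alone. Origin: centre of its underside.
- beaker: Loose glass beaker, 70 mm across, 90 mm high, to be left alone. Origin: centre of its underside.
- white_jar: Loose white jar with a red lid, 60 mm across, 80 mm high, to be left alone. Origin: centre of its underside.
Mind the look-alikes: they are no part of the job. There is more than one size of the scanner; the one meant has the size given above.

How it is judged (in metres and radians):
On the way, in this order (a step that is already met when the one before it is completed fails the run):
1. the disc is at rest with the square jar within 0.15 rad of the pointer (value of joint disc between -0.15 and 0.15 rad and velocity of joint disc between -0.05 and 0.05 rad/s), for 0.2 s.
2. jar at the pointer; scanner still (20 mm/s, 0.1 rad/s) for 1 s, window 60 to 150 mm out from the label, square to it within 0.2 rad, axis within 15 mm sideways and 12 mm in height of its centre (value of joint disc between -0.15 and 0.15 rad and x of scanner_window in the frame of jar_label between -0.15 and -0.06 m and x of jar_label in the frame of scanner_window above 0 m and angle between the x axis of scanner_window and the x axis of jar_label, either way round below 0.2 rad and y of jar_label in the frame of scanner_window between -0.015 and 0.015 m and z of jar_label in the frame of scanner_window between -0.012 and 0.012 m and linear speed of scanner below 0.02 m/s and angular speed of scanner below 0.1 rad/s), for 1 s.
At the end, for the whole second after the job is handed in: The square jar is still within 0.15 rad of the pointer, and the scanner lies at rest in its tray: right way up, flat within 0.05 rad, its origin within 50 mm of the tray's centre and under 12 mm above the bench (value of joint disc between -0.15 and 0.15 rad and horizontal distance between scanner and tray below 0.05 m and height (world z) of scanner below 0.012 m and angle between scanner's own z axis and vertical below 0.05 rad and linear speed of scanner below 0.02 m/s); the robot touches nothing.
It fails at once if the scanner presses on the carousel, its disc or bottles with more than 1 N (contact force between scanner and carousel above 1 N).
It fails at once if the scanner is let go of more than 35 mm above the bench (dropped) (height (world z) of scanner above 0.035 m and contact force between the fingers and scanner below 0.1 N).
It fails at once if a loose bottle, jar or beaker on the bench is moved by more than 30 mm (distance of any of amber_bottle, beaker, white_jar from where it was at the start of the episode above 0.03 m).
It also fails if it takes over 72 s, if anything falls off the work surface, if the arm or the gripper's body presses on something with over 40 N, if the wrist force passes 120 N, or if a joint passes its speed limit or range.

## Working session

There is one attempt and no reset: what is moved stays moved. The work goes in short steps, Python scripts to look and compute and a shell command to move; the robot and the scene stay as the last step left them, time stands still between calls to the robot, and variables do not carry over. Pictures are saved under pics/ and viewed, at most 10 in all, crops included, and the job is handed in when it is done.

```bash
mkdir -p pics
cat > h.py <<'E'
import numpy as np, cv2
from workcell import get_obs, get_image, camera_params
from scipy.spatial.transform import Rotation as R
def snap(name):
    p=camera_params(name); im,d=get_image(name); return p,im,d
def world(p,d):
    K=np.array(p["camera_matrix"]);k=p["k1"];E=np.array(p["extrinsics"])
    h,w=d.shape;u,v=np.meshgrid(np.arange(w),np.arange(h))
    pts=np.stack([u,v],-1).reshape(-1,1,2).astype(np.float64)
    n=cv2.undistortPoints(pts,K,np.array([k,0,0,0.])).reshape(h,w,2)
    P=np.dstack([n*d[...,None],d]); W=P@E[:3,:3].T+E[:3,3]; W[d<=0]=np.nan
    return W
E
python3 - <<'E'
from h import *
o=get_obs();print(o)
for n in("scene","top"):
    p,im,d=snap(n);cv2.imwrite(f"pics/{n}0.png",im[...,::-1]);W=world(p,d);np.savez(f"{n}0.npz",W=W,im=im);print(n,np.round(p["extrinsics"],3).tolist(),p["camera_matrix"],p["k1"])
E
```

```text
{'t': 0.0, 'qpos': array([ 1.22602053e+00,  4.23835774e-01,  1.63067624e+00, -3.61746683e-05,
        1.08857641e+00, -1.90137746e-02]), 'qvel': array([ 1.04676583e-03, -5.79897548e-04, -5.78052296e-04, -8.70587999e-05,
        1.22055385e-03,  2.68484507e-04]), 'joint_torque': array([ 1.83709839e-03, -5.44591033e+01, -2.73692322e+01,  6.45518862e-02,
        2.24776292e-02, -1.39818740e-04]), 'ee_pos': array([199.81291802, 591.57297844, 188.81029205]), 'orientation': array([-5.09381232e-01, -3.09977866e+00,  2.31972415e-03]), 'ft_force': array([0.27644354, 0.74337299, 0.34590211]), 'moment': array([ 0.03606958, -0.02372292, -0.00768404]), 'grasp_force': 0.0, 'width': 87.87509712660571}
scene [[0.723, 0.507, -0.468, 1188.697], [0.69, -0.535, 0.487, -636.966], [-0.004, -0.675, -0.737, 1128.713], [0.0, 0.0, 0.0, 1.0]] [[524.76295781   0.         319.34752595]
 [  0.         524.76295781 239.03631377]
 [  0.           0.           1.        ]] -0.04543366892632468
top [[-0.018, -0.983, 0.182, 293.398], [-0.999, 0.023, 0.024, 33.491], [-0.027, -0.181, -0.983, 1315.819], [0.0, 0.0, 0.0, 1.0]] [[448.5741689    0.         329.03122438]
 [  0.         448.5741689  235.95253283]
 [  0.           0.           1.        ]] -0.04026435583809073
```

View pics/top0.png

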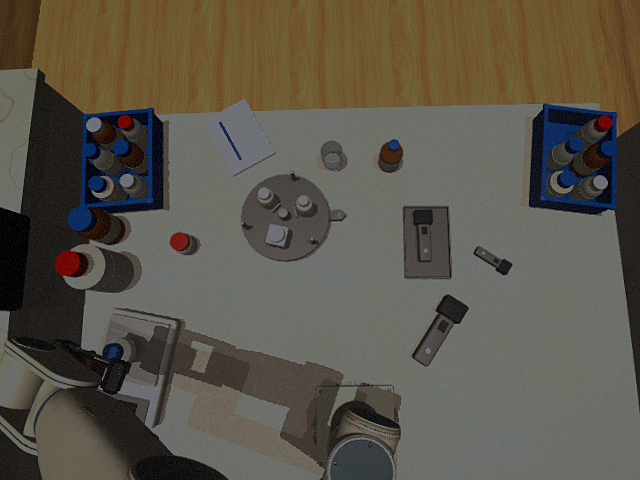

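View pics/scene0.png

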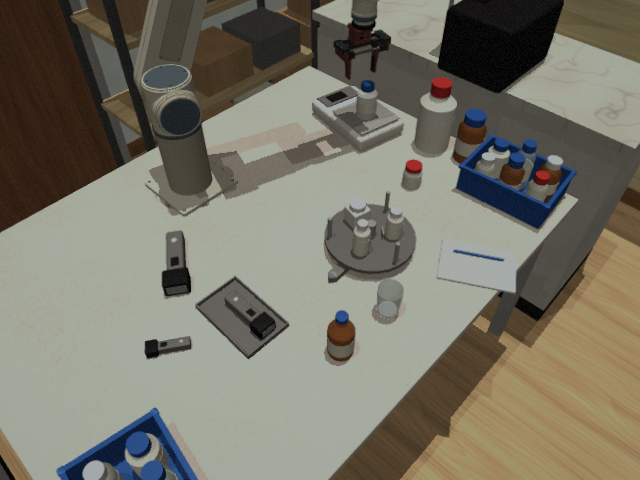

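The top view shows the carousel centre near (286,218) and its pointer at right (338,215). The square jar is at (277,236), with posts at (292,176), (315,240) and (246,226). The scanner lies in its tray at (423,240), head up in the image. The scanners at (440,330) and (493,260) are the wrong sizes.

```bash
cat > m.py <<'E'
from h import *
def fitc(P):
    A=np.c_[P,np.ones(len(P))];s=np.linalg.lstsq(A,(P**2).sum(1),rcond=None)[0]
    c=s[:2]/2;return c,np.sqrt(s[2]+c@c)
for n in("top","scene"):
    z=np.load(f"{n}0.npz");W=z["W"].reshape(-1,3);im=z["im"].reshape(-1,3).astype(int);ok=~np.isnan(W[:,0]);W=W[ok];im=im[ok]
    print(n,"bench z",np.median(W[(W[:,0]>300)&(W[:,0]<800)&(abs(W[:,1])<500)&(W[:,2]<15)][:,2]))
    # carousel
    g=np.load("top0.npz")["W"][218,286][:2]
    m=(np.linalg.norm(W[:,:2]-g,axis=1)<170)
    D=W[m&(abs(W[:,2]-42)<6)][:,:2]
    c=g
    H=cv2.convexHull(D.astype(np.float32))[:,0]
    (cx,cy),r=cv2.minEnclosingCircle(D.astype(np.float32));c=np.array([cx,cy]);print(" disc",c,r,len(D))
    Q=W[m&(abs(W[:,2]-21)<6)];Q=Q[np.linalg.norm(Q[:,:2]-c,axis=1)>140]; 
    v=Q.mean(0)[:2]-c;print(" pointer dir deg",np.degrees(np.arctan2(v[1],v[0])),np.linalg.norm(v),len(Q), np.linalg.norm(Q[:,:2]-c,axis=1).max())
    U=W[m&(W[:,2]>60)]; U=U[np.linalg.norm(U[:,:2]-c,axis=1)<128]
    # height map clusters
    G=np.zeros((180,180),np.uint8);ij=np.round((U[:,:2]-c)/2+90).astype(int);G[ij[:,0],ij[:,1]]=255
    k,L=cv2.connectedComponents(cv2.dilate(G,np.ones((3,3))))
    l=L[ij[:,0],ij[:,1]]
    for i in range(1,k):
        q=U[l==i]
        if len(q)<4: continue
        top=q[q[:,2]>q[:,2].max()-8];v=np.median(top,0)[:2]-c
        print("  obj",len(q),"zmax",q[:,2].max().round(),"r",np.linalg.norm(v).round(),"ang",np.degrees(np.arctan2(v[1],v[0])).round(1),np.median(top,0).round())
    # tray
    g=np.load("top0.npz")["W"][240,425][:2]
    m=(np.linalg.norm(W[:,:2]-g,axis=1)<160)
    T=W[m&(W[:,2]>12)&(W[:,2]<19)]
    print(" tray",cv2.minAreaRect(T[:,:2].astype(np.float32)),len(T))
    S=W[m&(W[:,2]>26)]
    print(" scanner",cv2.minAreaRect(S[:,:2].astype(np.float32)),S[:,2].max(),len(S))
    Hd=W[m&(W[:,2]>37.5)];print(" head",Hd.mean(0),len(Hd))
    for nm,(v_,u_) in dict(amber=(150,392),beaker=(153,331),jar=(242,181)).items():
        g=np.load("top0.npz")["W"][v_,u_];q=W[(np.linalg.norm(W[:,:2]-g[:2],axis=1)<80)&(W[:,2]>25)];print(" ",nm,q.mean(0).round(),q[:,2].max().round())
E
python3 m.py
```

```text
top bench z 0.9655277350429969
 disc [591.47906494 191.62307739] 130.17062377929688 4447
 pointer dir deg -87.70552712098899 155.56434431672253 108 173.22239952384672
  obj 461 zmax 122.0 r 67.0 ang 166.6 [526. 207. 116.]
  obj 32 zmax 119.0 r 115.0 ang -133.8 [512. 109. 116.]
  obj 38 zmax 121.0 r 115.0 ang 106.8 [558. 302. 115.]
  obj 96 zmax 99.0 r 1.0 ang -134.7 [591. 191.  93.]
  obj 309 zmax 158.0 r 65.0 ang -74.4 [609. 129. 154.]
  obj 299 zmax 145.0 r 62.0 ang 46.6 [634. 237. 140.]
  obj 39 zmax 120.0 r 112.0 ang -13.5 [700. 166. 115.]
 tray ((512.8728637695312, -261.4317321777344), (216.7523651123047, 215.13662719726562), 88.69548034667969) 336
 scanner ((532.8530883789062, -274.66717529296875), (152.19921875, 175.32882690429688), 3.6393465995788574) 47.42238161434716 735
 head [ 548.69998934 -208.88997003   40.55874335] 366
  amber [ 747. -115.  100.] 158.0
  beaker [774.  51.  64.] 97.0
  jar [515. 483.  69.] 88.0
scene bench z -0.4806240838230451
 disc [591.74951172 187.65692139] 132.11148071289062 3149
 pointer dir deg -87.05952243252939 154.91477699664074 91 171.18757212576958
  obj 490 zmax 120.0 r 65.0 ang 165.7 [529. 204. 113.]
  obj 61 zmax 117.0 r 113.0 ang -132.6 [515. 104. 114.]
  obj 62 zmax 115.0 r 114.0 ang 105.8 [561. 297. 112.]
  obj 90 zmax 96.0 r 2.0 ang 26.6 [594. 189.  91.]
  obj 481 zmax 157.0 r 65.0 ang -73.5 [610. 125. 151.]
  obj 429 zmax 142.0 r 67.0 ang 45.5 [639. 236. 137.]
  obj 71 zmax 119.0 r 116.0 ang -13.8 [705. 160. 114.]
 tray ((511.4818420410156, -263.8460693359375), (214.53932189941406, 219.32699584960938), 88.16533660888672) 506
 scanner ((529.8854370117188, -212.5560760498047), (54.82755661010742, 155.57591247558594), 88.2039566040039) 46.59811194193526 877
 head [ 562.45420363 -215.30415708   39.91503063] 382
  amber [ 773. -135.   94.] 156.0
  beaker [770.  51.  63.] 96.0
  jar [526. 476.  61.] 86.0
```

```bash
cat > go.py <<'E'
# usage: go.py x y z yaw_of_tool_y_deg : shift (tool axes, mm), twist (tool, deg) from the measured pose to a tool-down target
import sys
from h import *
def plan(x,y,z,yaw):
    o=get_obs();A=R.from_rotvec(o["orientation"]);p=o["ee_pos"];a=np.radians(yaw)
    ty=np.array([np.cos(a),np.sin(a),0]);tz=np.array([0,0,-1.]);B=R.from_matrix(np.c_[np.cross(ty,tz),ty,tz])
    t=np.array([x,y,z])-p
    print("t",round(o["t"],2),"tcp",p.round(1),"yaw",np.degrees(np.arctan2(*A.as_matrix()[[1,0],1])).round(2),"tilt",np.degrees(np.arccos(-A.as_matrix()[2,2])).round(2),"F",o["ft_force"].round(1))
    print("shift first (old axes)",A.inv().apply(t).round(1),"dist",np.linalg.norm(t).round(),"| shift after twist (new axes)",B.inv().apply(t).round(1),"| twist",np.degrees((A.inv()*B).as_rotvec()).round(2))
if __name__=="__main__": plan(*map(float,sys.argv[1:5]))
E
python3 go.py 559.5 299.5 189 17.5
python3 - <<'E'
from h import *
for n in("top","scene"):
    z=np.load(f"{n}0.npz");W=z["W"].reshape(-1,3);im=z["im"].reshape(-1,3).astype(int);ok=~np.isnan(W[:,0]);W=W[ok]
    a=np.array([230,560]);b=np.array([560,300]);s=np.clip(((W[:,:2]-a)@(b-a))/((b-a)@(b-a)),0,1);dd=np.linalg.norm(W[:,:2]-a-s[:,None]*(b-a),axis=1)
    q=W[(dd<100)&(s>.15)];print("path zmax",q[q[:,2].argmax()].round())
    m=(abs(W[:,0]-515)<125)&(abs(W[:,1]+213)<85)
    T=W[m&(W[:,2]>11)&(W[:,2]<20)];print(" tray",cv2.minAreaRect(T[:,:2].astype(np.float32)))
    S=W[m&(W[:,2]>24)];print(" scanner",cv2.minAreaRect(S[:,:2].astype(np.float32)),S[:,2].max())
    for lo,hi in((430,455),(455,480),(480,505),(505,530),(550,590)):
        q=S[(S[:,0]>lo)&(S[:,0]<hi)];print(lo,hi,len(q),q[:,1].min().round(),q[:,1].max().round(),np.median(q[:,2]).round())
    print("xrange",S[:,0].min(),S[:,0].max())
E
```

```text
t 0.1 tcp [199.8 591.6 188.9] yaw 71.34 tilt 0.08 F [ 0.  -0.5  0.3]
shift first (old axes) [-4.343e+02 -1.616e+02  1.000e-01] dist 463.0 | shift after twist (new axes) [-3.868e+02  2.552e+02 -1.000e-01] | twist [-8.000e-02  4.000e-02  5.384e+01]
path zmax [630. 239. 145.]
 tray ((513.7762451171875, -221.63687133789062), (137.1085662841797, 215.22732543945312), 88.7379150390625)
 scanner ((530.383056640625, -235.83233642578125), (152.19921875, 97.50230407714844), 3.6393465995788574) 47.42238161434716
430 455 12 -224.0 -193.0 34.0
455 480 117 -228.0 -191.0 36.0
480 505 105 -227.0 -192.0 37.0
505 530 113 -285.0 -192.0 36.0
550 590 228 -237.0 -184.0 40.0
xrange 453.28177708483815 603.9203868243283
path zmax [639. 241. 140.]
 tray ((512.3804321289062, -225.619384765625), (138.17190551757812, 220.04971313476562), 88.78192138671875)
 scanner ((529.8854370117188, -212.5560760498047), (54.82755661010742, 155.57591247558594), 88.2039566040039) 46.59811194193526
430 455 7 -229.0 -201.0 34.0
455 480 113 -232.0 -197.0 36.0
480 505 118 -233.0 -194.0 36.0
505 530 124 -232.0 -196.0 36.0
550 590 267 -241.0 -186.0 39.0
xrange 452.42915581845966 607.6988593335132
```

```bash
python3 -m creep '{"delta_pos":[[-0.0334,-0.0124,0],[-0.0334,-0.0124,0],[-0.0334,-0.0124,0],[-0.0334,-0.0124,0],[-0.0334,-0.0124,0],[-0.0334,-0.0124,0],[-0.0334,-0.0124,0],[-0.0334,-0.0124,0],[-0.0334,-0.0124,0],[-0.0334,-0.0124,0],[-0.0334,-0.0124,0],[-0.0334,-0.0124,0],[-0.0334,-0.0124,0]],"twist":[[0,0,0],[0,0,0],[0,0,0],[0,0,0],[0,0,0],[0,0,0],[0,0,0],[0,0,0],[0,0,0],[0,0,0],[0,0,0],[0,0,0],[0,0,0]]}' 0.39
python3 -m creep '{"delta_pos":[[0,0,0],[0,0,0],[0,0,0],[0,0,0],[0,0,0],[0,0,0],[0,0,0],[0,0,0],[0,0,0],[0,0,0],[0,0,0]],"twist":[[0,0,6.73],[0,0,6.73],[0,0,6.73],[0,0,6.73],[0,0,6.73],[0,0,6.73],[0,0,6.73],[0,0,6.73],[0,0,0],[0,0,0],[0,0,0]]}'
python3 go.py 559.5 299.5 92 17.5
python3 - <<'E'
from h import *
p,im,d=snap("wrist");cv2.imwrite("pics/w1.png",im[...,::-1]);W=world(p,d);o=get_obs()
q=W.reshape(-1,3);q=q[(np.linalg.norm(q[:,:2]-[559.5,299.5],axis=1)<30)&(q[:,2]>100)&(q[:,2]<125)];print(len(q),np.median(q,0),q.min(0),q.max(0))
E
```

```text
t: 1.18
ee_pos: [560.7, 298.9, 189.2]
orientation: [-0.51, -3.099, 0.001]
ft_force: [-0.1, 1.2, 0.3]
width: 33.8
grasp_force: 0.0
t: 2.1
ee_pos: [559.6, 300.3, 189.3]
orientation: [-1.853, -2.536, 0.001]
ft_force: [0.1, 0.0, 0.3]
width: 34.2
grasp_force: 0.0
t 2.1 tcp [559.6 300.3 189.3] yaw 17.69 tilt 0.03 F [0.1 0.  0.3]
shift first (old axes) [-0.8 -0.3 97.3] dist 97.0 | shift after twist (new axes) [-0.8 -0.4 97.3] | twist [-0.03  0.01  0.19]
237 [559.66523121 302.66191074 114.5418475 ] [554.36000859 295.25222352 100.50286513] [565.69938125 307.2454328  116.76979972]
```

View pics/w1.png

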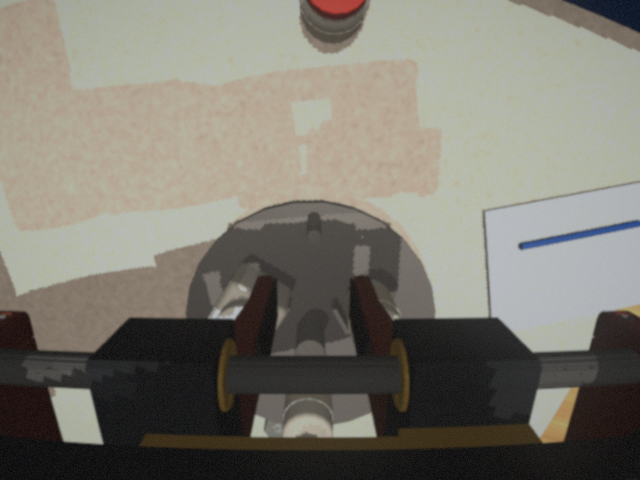

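```bash
python3 -m creep '{"delta_pos":[[-0.0008,0.0003,0.0194],[0,0,0.0194],[0,0,0.0194],[0,0,0.0194],[0,0,0.0194],[0,0,0],[0,0,0]],"twist":[[0,0,0],[0,0,0],[0,0,0],[0,0,0],[0,0,0],[0,0,0],[0,0,0]]}'
python3 -m creep '{"delta_pos":[[0,0,0],[0,0,0],[0,0,0]],"twist":[[0,0,0],[0,0,0],[0,0,0]]}' 0.22
python3 -m creep '{"delta_pos":[[0,-0.0054,0],[0,-0.0054,0],[0,-0.0054,0],[0,-0.0054,0],[0,-0.0054,0],[0,-0.0054,0],[0,-0.0054,0],[0,-0.0054,0],[0,-0.0054,0],[0,-0.0054,0],[0,-0.0054,0],[0,-0.0054,0]],"twist":[[0,0,-2.7],[0,0,-2.7],[0,0,-2.7],[0,0,-2.7],[0,0,-2.7],[0,0,-2.7],[0,0,-2.7],[0,0,-2.7],[0,0,-2.7],[0,0,-2.7],[0,0,-2.7],[0,0,-2.7]]}'
python3 go.py 559.5 299.5 92 17.5
python3 - <<'E'
from h import *
p=get_obs()["ee_pos"][:2]-[591.5,189.6];print(np.linalg.norm(p),np.degrees(np.arctan2(p[1],p[0])))
E
```

```text
t: 2.73
ee_pos: [559.6, 299.4, 91.8]
orientation: [-1.856, -2.534, 0.003]
ft_force: [-0.5, 0.6, 0.6]
width: 34.3
grasp_force: 0.0
t: 2.98
ee_pos: [561.1, 300.2, 94.0]
orientation: [1.857, 2.533, 0.003]
ft_force: [-0.3, 0.1, 0.3]
width: 20.3
grasp_force: 0.0
t: 3.98
ee_pos: [506.7, 265.7, 93.6]
orientation: [1.073, 2.951, 0.002]
ft_force: [1.0, -0.5, 0.6]
width: 19.2
grasp_force: 0.0
t 3.98 tcp [506.7 265.7  93.6] yaw 50.04 tilt 0.1 F [ 1.  -0.5  0.6]
shift first (old axes) [-18.8  59.8   1.7] dist 63.0 | shift after twist (new axes) [16.4 60.5  1.6] | twist [1.000e-01 1.000e-02 3.254e+01]
113.95132742504336 138.10593061035382
```

```bash
python3 -m creep '{"delta_pos":[[0,-0.0054,0],[0,-0.0054,0],[0,-0.0054,0],[0,-0.0054,0],[0,-0.0054,0],[0,-0.0054,0],[0,-0.0054,0],[0,-0.0054,0],[0,-0.0054,0],[0,-0.0054,0],[0,-0.0054,0],[0,-0.0054,0],[0,-0.0054,0],[0,-0.0054,0]],"twist":[[0,0,-2.7],[0,0,-2.7],[0,0,-2.7],[0,0,-2.7],[0,0,-2.7],[0,0,-2.7],[0,0,-2.7],[0,0,-2.7],[0,0,-2.7],[0,0,-2.7],[0,0,-2.7],[0,0,-2.7],[0,0,-2.7],[0,0,-2.7]]}'
python3 -m creep '{"delta_pos":[[0,-0.0054,0],[0,-0.0054,0],[0,-0.0054,0],[0,-0.0054,0],[0,-0.0054,0],[0,-0.0054,0],[0,-0.0054,0],[0,-0.0054,0],[0,-0.0054,0],[0,-0.0054,0],[0,-0.0054,0],[0,-0.0054,0],[0,-0.0054,0],[0,-0.0054,0],[0,0,0],[0,0,0],[0,0,0]],"twist":[[0,0,-2.7],[0,0,-2.7],[0,0,-2.7],[0,0,-2.7],[0,0,-2.7],[0,0,-2.7],[0,0,-2.7],[0,0,-2.7],[0,0,-2.7],[0,0,-2.7],[0,0,-2.7],[0,0,-2.7],[0,0,-2.7],[0,0,-2.7],[0,0,0],[0,0,0],[0,0,0]]}'
cat > car.py <<'E'
from h import *
p=get_obs()["ee_pos"][:2]-[591.5,189.6];print("tool",np.linalg.norm(p),np.degrees(np.arctan2(p[1],p[0])))
for n,c in(("top",[591.5,191.6]),("scene",[591.7,187.7])):
    _,im,d=snap(n);W=world(_,d).reshape(-1,3);W=W[~np.isnan(W[:,0])];np.savez(n+"1.npz",W=world(_,d),im=im)
    U=W[(W[:,2]>60)&(np.linalg.norm(W[:,:2]-c,axis=1)<128)]
    G=np.zeros((180,180),np.uint8);ij=np.round((U[:,:2]-c)/2+90).astype(int);G[ij[:,0],ij[:,1]]=255
    k,L=cv2.connectedComponents(cv2.dilate(G,np.ones((3,3))));l=L[ij[:,0],ij[:,1]]
    for i in range(1,k):
        q=U[l==i]
        if len(q)<9: continue
        v=np.median(q[q[:,2]>q[:,2].max()-8],0)[:2]-c
        print(n,len(q),"zmax",q[:,2].max().round(),"r",np.linalg.norm(v).round(),"ang",np.degrees(np.arctan2(v[1],v[0])).round(1))
E
python3 car.py
```

```text
t: 5.15
ee_pos: [478.4, 197.0, 93.6]
orientation: [0.059, 3.139, 0.001]
ft_force: [-0.2, 1.0, -0.1]
width: 19.1
grasp_force: 0.0
t: 6.57
ee_pos: [497.5, 125.5, 93.1]
orientation: [-0.955, 2.992, -0.0]
ft_force: [-0.2, 0.6, -0.5]
width: 19.2
grasp_force: 0.0
tool 113.73948301223386 -145.7196563390058
top 1287 zmax 522.0 r 125.0 ang -171.1
top 38 zmax 119.0 r 115.0 ang 106.1
top 11 zmax 130.0 r 83.0 ang -74.4
top 184 zmax 143.0 r 64.0 ang 48.3
top 39 zmax 118.0 r 111.0 ang -14.8
scene 3440 zmax 520.0 r 126.0 ang -170.8
scene 62 zmax 116.0 r 115.0 ang 106.4
scene 91 zmax 94.0 r 3.0 ang 30.3
scene 481 zmax 154.0 r 66.0 ang -72.3
scene 430 zmax 144.0 r 67.0 ang 42.1
scene 70 zmax 116.0 r 115.0 ang -13.6
```

Run:
```python
from h import *
a=np.load("top1.npz")["im"][130:290,200:420,::-1];b=np.load("scene1.npz")["im"][140:320,280:480,::-1]
cv2.imwrite("pics/c1.png",np.hstack([cv2.resize(a,(400,360)),cv2.resize(b,(400,360))]))
```

```text
(no output)
```

View pics/c1.png

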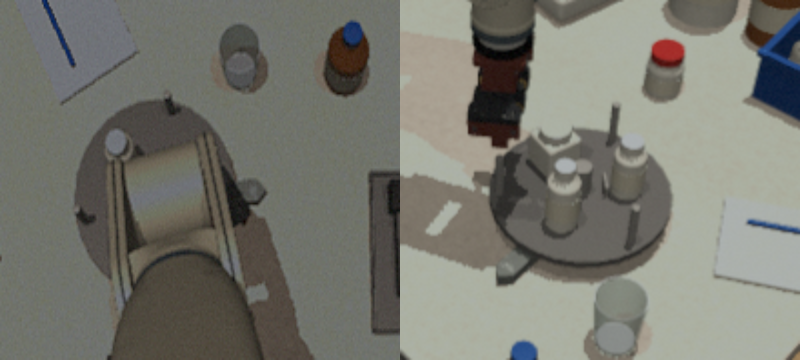

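Run:
```python
from h import *
print(get_obs()["ee_pos"],get_obs()["width"],get_obs()["qpos"])
for n in("top","scene"):
    A=np.load(n+"0.npz")["W"];B=np.load(n+"1.npz")["W"]
    ch=np.linalg.norm(A-B,axis=2)>25
    q=B[ch];q=q[(np.linalg.norm(q[:,:2]-[497,125],axis=1)<130)&(q[:,2]>50)]
    for z in range(60,260,15):
        s=q[(q[:,2]>z)&(q[:,2]<z+15)]
        if len(s)>3: print(n,z,len(s),s[:,:2].mean(0).round(),s[:,:2].min(0).round(),s[:,:2].max(0).round())
```

```text
[497.26335244 125.60725161  92.81194946] 19.329715456758038 [ 2.24182416e-01  4.02799791e-01  1.94374157e+00  7.27945917e-05
  7.94729701e-01 -1.96559167e+00]
top 210 4 [514.  50.] [511.  44.] [516.  59.]
top 225 5 [515.  48.] [512.  42.] [518.  62.]
top 240 191 [535.  58.] [508.  39.] [573.  95.]
scene 120 18 [509. 111.] [502. 102.] [517. 117.]
scene 135 20 [508. 109.] [500. 103.] [517. 115.]
scene 195 36 [543.  70.] [482.  40.] [569. 203.]
scene 210 147 [529.  94.] [463.  39.] [572. 203.]
scene 225 184 [526.  97.] [460.  34.] [574. 206.]
scene 240 402 [536.  73.] [474.  35.] [573. 211.]
scene 255 79 [522.  94.] [504.  78.] [538. 119.]
```

Run:
```python
from h import *
o=get_obs();p,im,d=snap("wrist");W=world(p,d);cv2.imwrite("pics/w2.png",im[...,::-1])
print(np.array(p["extrinsics"]).round(2).tolist(),o["ee_pos"])
A=R.from_rotvec(o["orientation"]);T=A.inv().apply(W.reshape(-1,3)-o["ee_pos"]).reshape(W.shape)
for v in range(260,340,10): print(v,[tuple(T[v,u].round()) for u in (265,285,295,305,315,325,335,355)])
```

```text
[[-0.58, 0.78, 0.22, 437.91], [0.81, 0.56, 0.16, 82.91], [0.0, 0.27, -0.96, 288.01], [0.0, 0.0, 0.0, 1.0]] [497.26335244 125.60725161  92.81194946]
260 [(np.float64(-9.0), np.float64(-34.0), np.float64(50.0)), (np.float64(2.0), np.float64(-17.0), np.float64(18.0)), (np.float64(-10.0), np.float64(-13.0), np.float64(51.0)), (np.float64(-10.0), np.float64(-6.0), np.float64(52.0)), (np.float64(-10.0), np.float64(1.0), np.float64(52.0)), (np.float64(-10.0), np.float64(8.0), np.float64(52.0)), (np.float64(-10.0), np.float64(15.0), np.float64(51.0)), (np.float64(-9.0), np.float64(29.0), np.float64(51.0))]
270 [(np.float64(3.0), np.float64(-27.0), np.float64(-4.0)), (np.float64(-2.0), np.float64(-17.0), np.float64(10.0)), (np.float64(-17.0), np.float64(-13.0), np.float64(50.0)), (np.float64(-17.0), np.float64(-6.0), np.float64(51.0)), (np.float64(-17.0), np.float64(1.0), np.float64(51.0)), (np.float64(-17.0), np.float64(8.0), np.float64(51.0)), (np.float64(-17.0), np.float64(15.0), np.float64(50.0)), (np.float64(-17.0), np.float64(29.0), np.float64(50.0))]
280 [(np.float64(4.0), np.float64(-
[... 2031 characters left out ...]
loat64(51.0)), (np.float64(-56.0), np.float64(1.0), np.float64(51.0)), (np.float64(-57.0), np.float64(9.0), np.float64(52.0)), (np.float64(-2.0), np.float64(9.0), np.float64(-52.0)), (np.float64(12.0), np.float64(14.0), np.float64(-78.0))]
330 [(np.float64(30.0), np.float64(-11.0), np.float64(-119.0)), (np.float64(9.0), np.float64(-10.0), np.float64(-81.0)), (np.float64(-64.0), np.float64(-14.0), np.float64(50.0)), (np.float64(-65.0), np.float64(-6.0), np.float64(51.0)), (np.float64(-65.0), np.float64(1.0), np.float64(51.0)), (np.float64(-64.0), np.float64(9.0), np.float64(51.0)), (np.float64(-7.0), np.float64(9.0), np.float64(-52.0)), (np.float64(11.0), np.float64(14.0), np.float64(-85.0))]
```

View pics/w2.png

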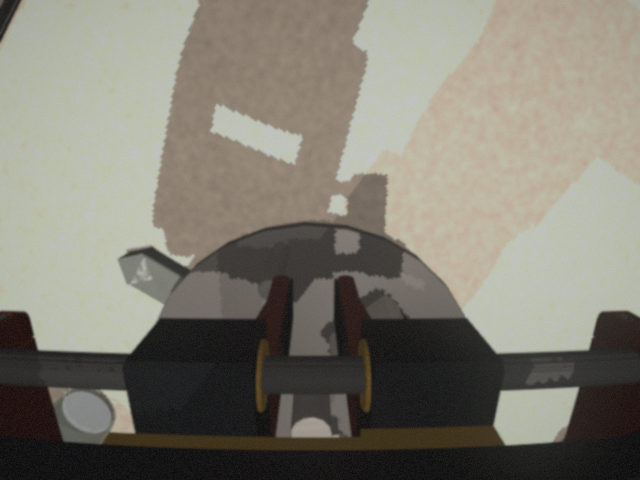

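The disc has not turned: the fingers passed over the post. The fingertips seem to end higher than the reported TCP, so I'll lift clear and measure where they are.

```bash
python3 -m creep '{"delta_pos":[[0,0,-0.03],[0,0,-0.03],[0,0,-0.03],[0,0,0],[0,0,0],[0,0,0]],"twist":[[0,0,0],[0,0,0],[0,0,0],[0,0,0],[0,0,0],[0,0,0]]}'
cat > tip.py <<'E'
from h import *
o=get_obs();A=R.from_rotvec(o["orientation"]);print(o["ee_pos"].round(1),o["width"])
p,im,d=snap("scene");W=world(p,d);B=np.load("scene0.npz")["W"]
ch=np.linalg.norm(W-B,axis=2)>40
T=A.inv().apply(W[ch]-o["ee_pos"]);T=T[(abs(T[:,0])<60)&(abs(T[:,1])<110)&(abs(T[:,2])<150)]
for z in range(-130,60,10):
    s=T[(T[:,2]>=z)&(T[:,2]<z+10)]
    if len(s)>2: print(z,len(s),s[:,:2].min(0).round(),s[:,:2].max(0).round())
cv2.imwrite("pics/s2.png",cv2.resize(im[60:300,200:520,::-1],(800,600)))
E
python3 tip.py
```

```text
t: 7.22
ee_pos: [496.8, 125.4, 182.1]
orientation: [0.957, -2.992, -0.0]
ft_force: [-0.3, -1.3, -0.6]
width: 19.0
grasp_force: 0.0
[496.8 125.4 182.1] 19.02452667519969
-130 124 [-33. -87.] [33. 76.]
-120 78 [-33. -86.] [33. 75.]
-60 20 [-11. -25.] [  9. -17.]
-50 26 [-12. -24.] [  9. -14.]
-40 17 [-11. -22.] [ 10. -16.]
```

View pics/s2.png

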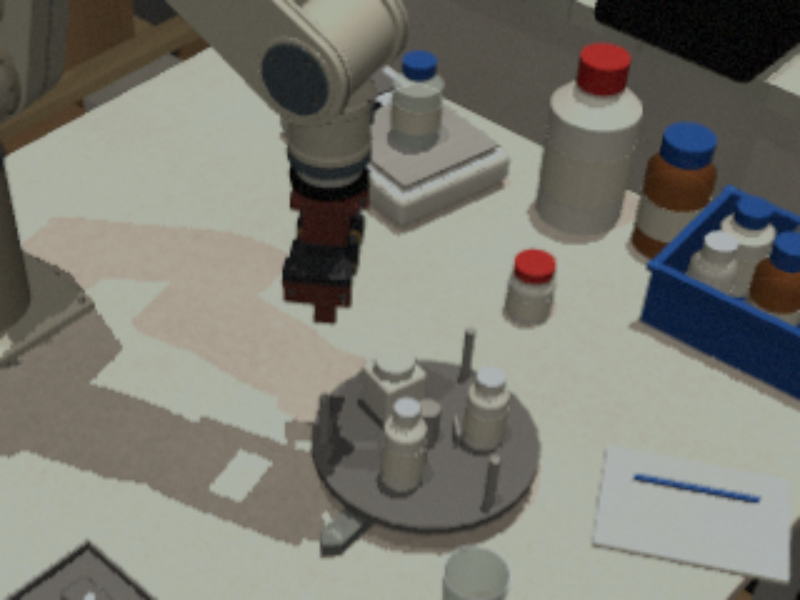

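```bash
python3 -m creep '{"delta_pos":[[0,0,0],[0,0,0],[0,0,0],[0,0,0],[0,0,0],[0,0,0],[0,0,0],[0,0,0],[0,0,0],[0,0,0],[0,0,0],[0,0,0],[0,0,0],[0,0,0],[0,0,0],[0,0,0],[0,0,0],[0,0,0]],"twist":[[0,0,6.75],[0,0,6.75],[0,0,6.75],[0,0,6.75],[0,0,6.75],[0,0,6.75],[0,0,6.75],[0,0,6.75],[0,0,6.75],[0,0,6.75],[0,0,6.75],[0,0,6.75],[0,0,6.75],[0,0,6.75],[0,0,6.75],[0,0,6.75],[0,0,0],[0,0,0]]}' 0.39
python3 go.py 559.5 300.3 59 17.5
```

```text
t: 8.77
ee_pos: [496.5, 125.2, 181.3]
orientation: [-1.852, -2.535, 0.003]
ft_force: [1.0, 0.5, -0.0]
width: 34.5
grasp_force: 0.0
t 8.77 tcp [496.5 125.2 181.3] yaw 17.69 tilt 0.14 F [ 1.   0.5 -0. ]
shift first (old axes) [147.7 113.6 122.1] dist 223.0 | shift after twist (new axes) [148.1 112.8 122.3] | twist [-0.14 -0.01  0.19]
```

```bash
python3 -m creep '{"delta_pos":[[-0.0,0,0],[0.0246,0.0189,0],[0.0246,0.0189,0],[0.0246,0.0189,0],[0.0246,0.0189,0],[0.0246,0.0189,0],[0.0246,0.0189,0],[0,0,0],[0,0,0]],"twist":[[0,0,0],[0,0,0],[0,0,0],[0,0,0],[0,0,0],[0,0,0],[0,0,0],[0,0,0],[0,0,0]]}' 0.39
python3 go.py 559.5 300.3 59 17.5
```

```text
t: 9.52
ee_pos: [560.8, 301.2, 181.7]
orientation: [-1.852, -2.537, 0.002]
ft_force: [0.2, -0.1, 0.4]
width: 34.0
grasp_force: 0.0
t 9.52 tcp [560.8 301.2 181.7] yaw 17.73 tilt 0.06 F [ 0.2 -0.1  0.4]
shift first (old axes) [ -0.4  -1.4 122.7] dist 123.0 | shift after twist (new axes) [ -0.5  -1.5 122.7] | twist [-0.06  0.02  0.23]
```

```bash
python3 -m creep '{"delta_pos":[[-0.0004,-0.001,0.0204],[0,0,0.0204],[0,0,0.0204],[0,0,0.0204],[0,0,0.0204],[0,0,0.0204],[0,0,0],[0,0,0]],"twist":[[0,0,0],[0,0,0],[0,0,0],[0,0,0],[0,0,0],[0,0,0],[0,0,0],[0,0,0]]}'
python3 -m creep '{"delta_pos":[[0,0,0],[0,0,0],[0,0,0],[0,-0.0054,0],[0,-0.0054,0],[0,-0.0054,0],[0,-0.0054,0],[0,-0.0054,0],[0,-0.0054,0],[0,-0.0054,0],[0,-0.0054,0],[0,0,0]],"twist":[[0,0,0],[0,0,0],[0,0,0],[0,0,-2.7],[0,0,-2.7],[0,0,-2.7],[0,0,-2.7],[0,0,-2.7],[0,0,-2.7],[0,0,-2.7],[0,0,-2.7],[0,0,0]]}' 0.22
python3 car.py
```

```text
t: 10.18
ee_pos: [559.1, 297.9, 59.4]
orientation: [-1.857, -2.532, 0.005]
ft_force: [-0.1, -0.3, -0.1]
width: 34.2
grasp_force: 0.0
t: 11.18
ee_pos: [521.8, 280.0, 61.2]
orientation: [1.347, 2.837, 0.001]
ft_force: [-0.1, -0.9, 0.1]
width: 18.9
grasp_force: 0.0
tool 114.12507630290796 127.65154710993404
top 2023 zmax 541.0 r 122.0 ang 177.6
top 27 zmax 119.0 r 115.0 ang -113.9
top 96 zmax 99.0 r 1.0 ang -69.2
top 295 zmax 147.0 r 61.0 ang 67.7
top 308 zmax 159.0 r 66.0 ang -54.9
top 39 zmax 116.0 r 112.0 ang 6.9
scene 5682 zmax 538.0 r 121.0 ang 177.5
scene 75 zmax 118.0 r 112.0 ang -113.4
scene 11 zmax 94.0 r 11.0 ang 121.1
scene 483 zmax 155.0 r 66.0 ang -51.7
scene 71 zmax 119.0 r 117.0 ang 6.8
```

```bash
python3 -m creep '{"delta_pos":[[0,-0.0054,0],[0,-0.0054,0],[0,-0.0054,0],[0,-0.0054,0],[0,-0.0054,0],[0,-0.0054,0],[0,-0.0054,0],[0,-0.0054,0],[0,-0.0054,0],[0,-0.0054,0],[0,-0.0054,0],[0,-0.0054,0],[0,-0.0054,0],[0,-0.0054,0],[0,-0.0054,0],[0,-0.0054,0]],"twist":[[0,0,-2.7],[0,0,-2.7],[0,0,-2.7],[0,0,-2.7],[0,0,-2.7],[0,0,-2.7],[0,0,-2.7],[0,0,-2.7],[0,0,-2.7],[0,0,-2.7],[0,0,-2.7],[0,0,-2.7],[0,0,-2.7],[0,0,-2.7],[0,0,-2.7],[0,0,-2.7]]}'
python3 -m creep '{"delta_pos":[[0,-0.0054,0],[0,-0.0054,0],[0,-0.0054,0],[0,-0.0054,0],[0,-0.0054,0],[0,-0.0054,0],[0,-0.0054,0],[0,-0.0054,0],[0,-0.0054,0],[0,-0.0054,0],[0,-0.0054,0],[0,-0.0054,0],[0,-0.0054,0],[0,-0.0054,0],[0,-0.0054,0],[0,-0.0054,0],[0,0,0],[0,0,0],[0,0,0]],"twist":[[0,0,-2.7],[0,0,-2.7],[0,0,-2.7],[0,0,-2.7],[0,0,-2.7],[0,0,-2.7],[0,0,-2.7],[0,0,-2.7],[0,0,-2.7],[0,0,-2.7],[0,0,-2.7],[0,0,-2.7],[0,0,-2.7],[0,0,-2.7],[0,0,-2.7],[0,0,-2.7],[0,0,0],[0,0,0],[0,0,0]]}'
python3 car.py
```

```text
t: 12.62
ee_pos: [479.8, 207.8, 60.7]
orientation: [0.21, 3.133, 0.001]
ft_force: [0.1, 2.0, 0.8]
width: 19.1
grasp_force: 0.6
t: 14.2
ee_pos: [497.4, 125.3, 60.3]
orientation: [-0.955, 2.993, -0.0]
ft_force: [0.2, 0.3, 0.6]
width: 19.1
grasp_force: 0.0
tool 114.00721373623448 -145.64652810654226
top 1208 zmax 496.0 r 124.0 ang -170.7
top 12 zmax 120.0 r 84.0 ang -83.8
top 39 zmax 120.0 r 115.0 ang 94.6
top 298 zmax 158.0 r 63.0 ang 36.5
top 36 zmax 122.0 r 111.0 ang -26.0
scene 3186 zmax 495.0 r 125.0 ang -171.7
scene 19 zmax 215.0 r 115.0 ang 170.1
scene 570 zmax 117.0 r 67.0 ang -83.7
scene 123 zmax 98.0 r 3.0 ang -72.3
scene 58 zmax 116.0 r 115.0 ang 93.4
scene 473 zmax 155.0 r 65.0 ang 33.2
scene 72 zmax 117.0 r 116.0 ang -25.2
```

```bash
python3 -m creep '{"delta_pos":[[0,0,-0.03],[0,0,-0.03],[0,0,-0.03],[0,0,-0.03],[0,0,0]],"twist":[[0,0,0],[0,0,0],[0,0,0],[0,0,0],[0,0,0]]}'
python3 go.py 528 -211 180 -89.9
```

```text
t: 14.72
ee_pos: [500.6, 126.1, 185.7]
orientation: [-0.954, 2.984, -0.001]
ft_force: [1.6, 0.2, 0.9]
width: 19.4
grasp_force: 0.0
t 14.72 tcp [500.6 126.1 185.7] yaw 125.47 tilt 0.52 F [1.6 0.2 0.9]
shift first (old axes) [ 173.4 -290.4    5.2] dist 338.0 | shift after twist (new axes) [ 26.8 337.2   5.7] | twist [-6.9000e-01 -6.0000e-02 -1.4463e+02]
```

```bash
python3 -m creep '{"delta_pos":[[0.0193,-0.0323,0],[0.0193,-0.0323,0],[0.0193,-0.0323,0],[0.0193,-0.0323,0],[0.0193,-0.0323,0],[0.0193,-0.0323,0],[0.0193,-0.0323,0],[0.0193,-0.0323,0],[0.0193,-0.0323,0],[0,0,0],[0,0,0]],"twist":[[0,0,0],[0,0,0],[0,0,0],[0,0,0],[0,0,0],[0,0,0],[0,0,0],[0,0,0],[0,0,0],[0,0,6.95],[0,0,6.95]]}' 1
python3 -m creep '{"delta_pos":[[0,0,0],[0,0,0],[0,0,0],[0,0,0],[0,0,0],[0,0,0],[0,0,0],[0,0,0],[0,0,0],[0,0,0],[0,0,0],[0,0,0],[0,0,0],[0,0,0],[0,0,0],[0,0,0],[0,0,0],[0,0,0],[0,0,0],[0,0,0]],"twist":[[0,0,6.95],[0,0,6.95],[0,0,6.95],[0,0,6.95],[0,0,6.95],[0,0,6.95],[0,0,6.95],[0,0,6.95],[0,0,6.95],[0,0,6.95],[0,0,6.95],[0,0,6.95],[0,0,6.95],[0,0,6.95],[0,0,6.95],[0,0,6.95],[0,0,6.95],[0,0,6.95],[0,0,6.95],[0,0,6.95]]}'
python3 -m creep '{"delta_pos":[[0,0,0],[0,0,0],[0,0,0],[0,0,0],[0,0,0],[0,0,0],[0,0,0],[0,0,0],[0,0,0],[0,0,0],[0,0,0]],"twist":[[0,0,6.95],[0,0,6.95],[0,0,6.95],[0,0,6.95],[0,0,6.95],[0,0,6.95],[0,0,6.95],[0,0,6.95],[0,0,6.95],[0,0,0],[0,0,0]]}'
python3 go.py 528 -211 180 -89.9
python3 - <<'E'
from h import *
p,im,d=snap("wrist");W=world(p,d);cv2.imwrite("pics/w3.png",im[...,::-1]);np.savez("w3.npz",W=W,im=im)
V=W.reshape(-1,3);V=V[~np.isnan(V[:,0])]
m=(abs(V[:,0]-515)<125)&(abs(V[:,1]+215)<85)
S=V[m&(V[:,2]>27)&(V[:,2]<60)]
for lo in range(440,620,20):
    q=S[(S[:,0]>lo)&(S[:,0]<lo+20)]
    if len(q)>20: print(lo,len(q),np.percentile(q[:,1],[1,99]).round(1),np.median(q[:,2]).round(1))
print("x",np.percentile(S[:,0],[.2,99.8]))
T=V[m&(V[:,2]>12)&(V[:,2]<20)];print("tray",cv2.minAreaRect(T[:,:2].astype(np.float32)))
b=V[m&(V[:,2]<10)];print("floor/bench z",np.median(b[:,2]))
E
```

```text
t: 15.63
ee_pos: [527.9, -205.1, 179.0]
orientation: [0.548, -3.083, 0.024]
ft_force: [-0.4, 0.9, 0.3]
width: 86.8
grasp_force: 0.0
t: 17.3
ee_pos: [527.7, -203.2, 179.2]
orientation: [2.693, 1.596, -0.023]
ft_force: [-0.6, 0.1, -0.2]
width: 87.8
grasp_force: 0.0
t: 18.22
ee_pos: [527.8, -203.3, 179.4]
orientation: [3.124, -0.019, -0.011]
ft_force: [0.2, -0.5, 1.0]
width: 87.7
grasp_force: 0.0
t 18.22 tcp [ 527.8 -203.3  179.4] yaw -90.69 tilt 1.06 F [ 0.2 -0.5  1. ]
shift first (old axes) [ 0.3  7.7 -0.5] dist 8.0 | shift after twist (new axes) [ 0.2  7.7 -0.6] | twist [ 0.98  0.41 -0.8 ]
440 185 [-230.8 -196.2] 35.7
460 697 [-232.  -196.4] 36.1
480 728 [-231.8 -196.7] 36.1
500 763 [-231.6 -197. ] 36.0
520 791 [-231.4 -196.5] 36.3
540 840 [-232.3 -196.9] 36.2
560 1149 [-238.7 -189.3] 39.8
580 1341 [-239.5 -188.9] 39.9
600 291 [-238.2 -189.9] 39.3
x [454.03312467 604.2904267 ]
tray ((512.9805908203125, -225.2720947265625), (135.28819274902344, 214.72097778320312), 88.8287124633789)
floor/bench z 3.598321475542349
```

View pics/w3.png

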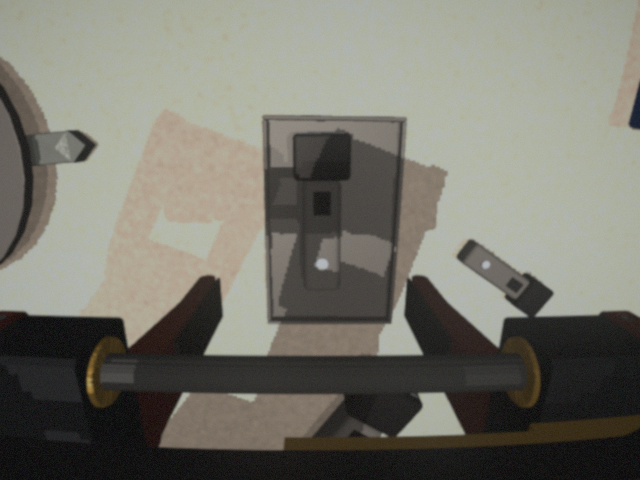

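The wrist view shows the target scanner in its tray: head at (322,155), handle down to (322,290). It lies nearly square to the tool. I'll trim the tilt and position, then measure the tip offset more finely.

```bash
python3 -m creep '{"delta_pos":[[0.0007,0.0107,0],[0,0,0.03],[0,0,0.03],[0,0,0.03],[0,0,0],[0,0,0]],"twist":[[0.98,0.41,-0.7],[0,0,0],[0,0,0],[0,0,0],[0,0,0],[0,0,0]]}'
python3 go.py 528.5 -214.2 -24 -90
cat > tip2.py <<'E'
from h import *
o=get_obs();A=R.from_rotvec(o["orientation"])
for n in("scene",):
    p,im,d=snap(n);W=world(p,d);B=np.load(n+"0.npz")["W"]
    ch=np.linalg.norm(W-B,axis=2)>25
    T=A.inv().apply(W[ch]-o["ee_pos"]);T=T[(abs(T[:,0])<16)&(abs(T[:,1])<75)&(T[:,2]>-70)&(T[:,2]<30)]
    for s in(-1,1):
        q=T[T[:,1]*s>0];print(n,s,len(q),"z top10",np.sort(q[:,2])[-10:].round(1),"y",q[:,1].min().round(1),q[:,1].max().round(1))
E
python3 tip2.py
```

```text
t: 18.77
ee_pos: [527.5, -213.8, 88.9]
orientation: [-3.14, 0.002, 0.004]
ft_force: [1.0, -0.3, 1.4]
width: 87.7
grasp_force: 0.0
t 18.77 tcp [ 527.5 -213.8   88.9] yaw -90.09 tilt 0.17 F [ 1.  -0.3  1.4]
shift first (old axes) [  1.3   0.6 112.9] dist 113.0 | shift after twist (new axes) [  1.    0.4 112.9] | twist [-0.07  0.15 -0.09]
scene -1 79 z top10 [-36.3 -36.2 -36.  -35.7 -35.  -34.8 -34.1 -33.8 -33.2 -32.7] y -52.1 -41.5
scene 1 65 z top10 [-39.3 -39.2 -37.8 -37.6 -37.5 -37.1 -34.6 -34.4 -33.1 -30.9] y 43.7 55.0
```

```bash
python3 -m creep '{"delta_pos":[[0.001,0.0005,0],[0,0,0.02],[0,0,0.02],[0,0,0.02],[0,0,0.02],[0,0,0.015],[0,0,0],[0,0,0]],"twist":[[0,0,0],[0,0,0],[0,0,0],[0,0,0],[0,0,0],[0,0,0],[0,0,0],[0,0,0]]}' 0.6
python3 -m creep '{"delta_pos":[[0,0,0.006],[0,0,0.006],[0,0,0.004],[0,0,0],[0,0,0]],"twist":[[0,0,0],[0,0,0],[0,0,0],[0,0,0],[0,0,0]]}'
python3 go.py 528.5 -214.2 -24 -90
```

```text
t: 19.48
ee_pos: [530.6, -215.2, -3.8]
orientation: [3.141, -0.005, 0.003]
ft_force: [0.4, 0.3, -0.1]
width: 52.4
grasp_force: 0.0
t: 19.9
ee_pos: [529.7, -214.8, -20.9]
orientation: [3.141, -0.005, 0.001]
ft_force: [-0.6, 0.6, -0.1]
width: 52.7
grasp_force: 0.0
t 19.9 tcp [ 529.7 -214.8  -20.9] yaw -90.19 tilt 0.04 F [-0.6  0.6 -0.1]
shift first (old axes) [-1.2 -0.6  3.1] dist 3.0 | shift after twist (new axes) [-1.2 -0.6  3.1] | twist [ 0.01 -0.04 -0.19]
```

```bash
python3 -m creep '{"delta_pos":[[-0.0005,0,0.003],[0,0,0],[0,0,0]],"twist":[[0,0,0],[0,0,0],[0,0,0]]}'
python3 -m creep '{"delta_pos":[[0,0,0],[0,0,0],[0,0,0],[0,0,0],[0,0,0],[0,0,0],[0,0,0],[0,0,0]],"twist":[[0,0,0],[0,0,0],[0,0,0],[0,0,0],[0,0,0],[0,0,0],[0,0,0],[0,0,0]]}' 0
python3 go.py 528.5 -214.2 -24 -90
```

```text
t: 20.15
ee_pos: [529.1, -214.8, -24.0]
orientation: [3.141, -0.005, 0.001]
ft_force: [-0.0, -0.1, -0.7]
width: 52.6
grasp_force: 0.0
t: 20.82
ee_pos: [529.3, -214.8, -23.8]
orientation: [3.141, -0.005, 0.001]
ft_force: [-0.1, -0.1, 1.3]
width: 35.6
grasp_force: 30.0
t 20.82 tcp [ 529.3 -214.8  -23.8] yaw -90.2 tilt 0.05 F [-0.1 -0.1  1.3]
shift first (old axes) [-0.8 -0.6  0.1] dist 1.0 | shift after twist (new axes) [-0.8 -0.6  0.2] | twist [ 0.01 -0.05 -0.2 ]
```

```bash
python3 -m creep '{"delta_pos":[[0,0,-0.005],[0,0,-0.01],[0,0,-0.015],[0,0,-0.015],[0,0,-0.015],[0,0,-0.01],[0,0,0],[0,0,0]],"twist":[[0,0,0],[0,0,0],[0,0,0],[0,0,0],[0,0,0],[0,0,0],[0,0,0],[0,0,0]]}'
python3 -m creep '{"delta_pos":[[0,0,0],[0,0,0],[0,0,0],[0,0,0],[0,0,0],[0,0,0],[0,0,0],[0,0,0],[0,0,0],[0,0,0],[0,0,0],[0,0,0],[0,0,0],[0,0,0],[0,0,0],[0,0,0],[0,0,0],[0,0,0],[0,0,0],[0,0,0]],"twist":[[0,0,-4.69],[0,0,-4.69],[0,0,-4.69],[0,0,-4.69],[0,0,-4.69],[0,0,-4.69],[0,0,-4.69],[0,0,-4.69],[0,0,-4.69],[0,0,-4.69],[0,0,-4.69],[0,0,-4.69],[0,0,-4.69],[0,0,-4.69],[0,0,-4.69],[0,0,-4.69],[0,0,-4.69],[0,0,-4.69],[0,0,-4.69],[0,0,-4.69]]}'
python3 go.py 609.7 -84 25.2 3.6
python3 - <<'E'
from h import *
o=get_obs();print(o["width"],o["grasp_force"])
for n in("top","scene"):
    p,im,d=snap(n);W=world(p,d);V=W.reshape(-1,3);V=V[~np.isnan(V[:,0])]
    # label / front face of jar: band z 55..85, r 88..102 on the pointer side
    c=np.array([591.5,189.6]);r=V[:,:2]-c
    q=V[(abs(r[:,0]-6)<40)&(r[:,1]<-80)&(r[:,1]>-108)&(V[:,2]>52)&(V[:,2]<92)]
    if len(q)>15:
        f=np.polyfit(q[:,0],q[:,1],1);print(n,len(q),"x",np.percentile(q[:,0],[3,97]),"y",np.median(q[:,1]),"z",q[:,2].min(),q[:,2].max(),"face angle",np.degrees(np.arctan(f[0])))
    # jar body box from above
    q=V[(abs(r[:,0]-6)<40)&(r[:,1]<-30)&(r[:,1]>-108)&(V[:,2]>85)];print(n,cv2.minAreaRect(q[:,:2].astype(np.float32)))
    if n=="scene": cv2.imwrite("pics/s3.png",cv2.resize(im[140:340,220:460,::-1],(720,600)))
    g=V[(abs(V[:,0]-525)<45)&(abs(V[:,1]+190)<130)&(V[:,2]>35)&(V[:,2]<100)];hd=g[(g[:,1]>-180)];hd.size and print("head x",np.percentile(hd[:,0],[2,98]),"ymax",hd[:,1].max(),"ztop",np.percentile(hd[:,2],[5,50,95]))
E
```

```text
t: 21.48
ee_pos: [529.6, -215.0, 46.8]
orientation: [3.141, -0.005, 0.003]
ft_force: [-0.5, 0.2, -1.7]
width: 35.6
grasp_force: 30.0
t: 23.15
ee_pos: [528.3, -214.5, 44.9]
orientation: [-2.145, -2.294, 0.0]
ft_force: [-0.4, -0.6, -1.2]
width: 35.8
grasp_force: 30.0
t 23.15 tcp [ 528.3 -214.5   44.9] yaw 3.84 tilt 0.07 F [-0.4 -0.6 -1.2]
shift first (old axes) [124.7  89.9  19.7] dist 155.0 | shift after twist (new axes) [125.1  89.4  19.7] | twist [-0.06 -0.04  0.24]
35.83477526561963 29.99898612499237
top 30 x [569.25317799 617.40788729] y 98.15150441583512 z 57.396800429884706 91.80264698088513 face angle -6.967777146304066
top ((596.2354736328125, 125.34889221191406), (56.3616943359375, 56.73789596557617), 3.9901933670043945)
head x [498.06448293 543.11404696] ymax -133.73066179035735 ztop [81.14159708 92.29315745 98.4884422 ]
scene 186 x [573.86806052 626.65963488] y 95.94534209683627 z 52.074523891338 91.95877863475766 face angle 7.444349131431257
scene ((599.1563720703125, 121.39561462402344), (55.71812057495117, 62.21895217895508), 3.235640287399292)
```

View pics/s3.png

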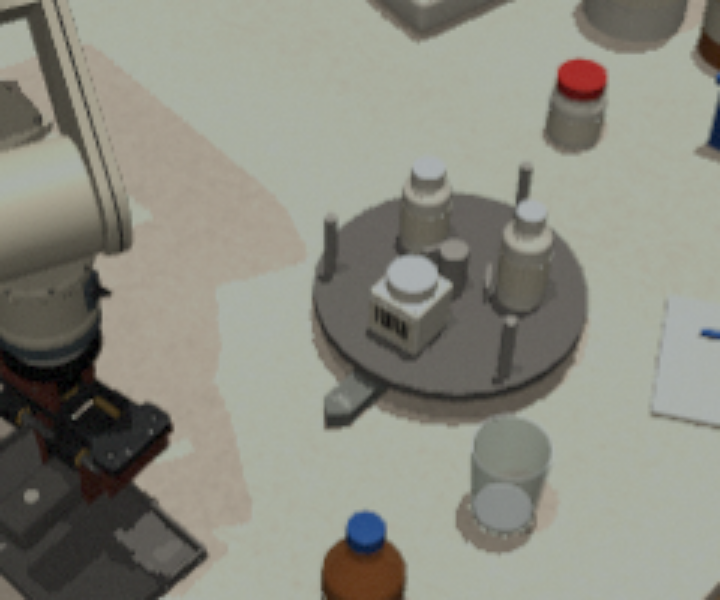

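The crop shows the jar, with its label at (390,320), facing the pointer at (350,400). Next I move the scanner into the aiming pose.

```bash
python3 -m creep '{"delta_pos":[[0.01,0.007,0.002],[0.015,0.0108,0.002],[0.015,0.0108,0.002],[0.015,0.0108,0.002],[0.015,0.0108,0.002],[0.015,0.0108,0.002],[0.015,0.0108,0.002],[0.015,0.0108,0.003],[0.01,0.007,0.0027],[0,0,0],[0,0,0],[0,0,0]],"twist":[[0,0,0],[0,0,0],[0,0,0],[0,0,0],[0,0,0],[0,0,0],[0,0,0],[0,0,0],[0,0,0],[0,0,0],[0,0,0],[0,0,0]]}'
python3 go.py 610.2 -84 25.2 3.6
python3 - <<'E'
from h import *
o=get_obs();print(o["width"],o["grasp_force"])
for n in("top","scene","wrist"):
    p,im,d=snap(n);W=world(p,d);V=W.reshape(-1,3);V=V[~np.isnan(V[:,0])]
    g=V[(abs(V[:,0]-605)<45)&(V[:,1]>-48)&(V[:,1]<20)&(V[:,2]>45)&(V[:,2]<110)]
    if len(g)>10: t=g[g[:,2]>80];print(n,"head",len(g),"x",np.percentile(g[:,0],[2,98]).round(1),"ymax",np.percentile(g[:,1],98).round(1),"z",np.percentile(g[:,2],[2,50,98]).round(1),"rect",cv2.minAreaRect(g[:,:2].astype(np.float32)))
    if n!="top": cv2.imwrite(f"pics/{n}4.png",im[...,::-1])
E
```

```text
t: 24.25
ee_pos: [610.1, -84.7, 26.1]
orientation: [2.151, 2.29, -0.0]
ft_force: [0.2, -0.1, -1.0]
width: 36.0
grasp_force: 30.0
t 24.25 tcp [610.1 -84.7  26.1] yaw 3.57 tilt 0.02 F [ 0.2 -0.1 -1. ]
shift first (old axes) [0.7 0.1 0.9] dist 1.0 | shift after twist (new axes) [0.7 0.1 0.9] | twist [-0.    0.02 -0.03]
35.99086174928358 29.999766647815704
top head 123 x [580.9 630.7] ymax -7.1 z [63.5 90.2 95.6] rect ((605.991943359375, -16.412986755371094), (19.588592529296875, 51.99295425415039), 88.98733520507812)
wrist head 15056 x [582.6 631.3] ymax -10.4 z [86.5 90.1 91.5] rect ((606.9003295898438, -29.50128746032715), (52.264930725097656, 39.661231994628906), 3.5608155727386475)
```

```bash
python3 -m creep '{"delta_pos":[[0,0,0.0007],[0,0,0],[0,0,0],[0,0,0],[0,0,0],[0,0,0],[0,0,0],[0,0,0],[0,0,0],[0,0,0],[0,0,0],[0,0,0],[0,0,0],[0,0,0],[0,0,0],[0,0,0],[0,0,0],[0,0,0],[0,0,0],[0,0,0]],"twist":[[0,0,0],[0,0,0],[0,0,0],[0,0,0],[0,0,0],[0,0,0],[0,0,0],[0,0,0],[0,0,0],[0,0,0],[0,0,0],[0,0,0],[0,0,0],[0,0,0],[0,0,0],[0,0,0],[0,0,0],[0,0,0],[0,0,0],[0,0,0]]}'
python3 -m creep '{"delta_pos":[[0,0,0],[0,0,0],[0,0,0],[0,0,0],[0,0,0],[0,0,0],[0,0,0],[0,0,0],[0,0,0],[0,0,0]],"twist":[[0,0,0],[0,0,0],[0,0,0],[0,0,0],[0,0,0],[0,0,0],[0,0,0],[0,0,0],[0,0,0],[0,0,0]]}'
python3 car.py; python3 go.py 513 -225 46 -91.4; python3 go.py 513 -214.5 46 -90.2
```

```text
t: 26.07
ee_pos: [610.8, -84.4, 25.7]
orientation: [2.15, 2.29, 0.001]
ft_force: [-0.0, -0.3, -1.3]
width: 35.8
grasp_force: 30.0
t: 26.9
ee_pos: [610.7, -84.5, 25.7]
orientation: [2.15, 2.29, 0.001]
ft_force: [-0.4, -0.7, -1.1]
width: 35.7
grasp_force: 30.0
tool 274.72541621479314 -85.98268263825649
top 289 zmax 146.0 r 65.0 ang 154.1
top 461 zmax 122.0 r 66.0 ang -85.2
top 96 zmax 101.0 r 1.0 ang -142.0
top 38 zmax 119.0 r 114.0 ang 94.3
top 309 zmax 157.0 r 62.0 ang 34.5
top 36 zmax 120.0 r 113.0 ang -26.8
scene 59 zmax 116.0 r 112.0 ang -143.7
scene 400 zmax 140.0 r 63.0 ang 153.8
scene 575 zmax 118.0 r 66.0 ang -84.7
scene 124 zmax 95.0 r 1.0 ang 83.3
scene 58 zmax 115.0 r 117.0 ang 93.3
scene 477 zmax 157.0 r 67.0 ang 34.2
scene 68 zmax 117.0 r 116.0 ang -25.2
t 27.0 tcp [610.8 -84.5  25.7] yaw 3.6 tilt 0.05 F [-0.2  0.7 -1.7]
shift first (old axes) [-134.1 -106.4  -20.3] dist 172.0 | shift after twist (new axes) [-94.3 142.9 -20.3] | twist [ 5.0e-02 -3.0e-02  9.5e+01]
t 27.0 tcp [610.8 -84.5  25.7] yaw 3.6 tilt 0.05 F [-0.2  0.7 -1.7]
shift first (old axes) [-123.6 -105.7  -20.3] dist 164.0 | shift after twist (new axes) [-97.3 130.4 -20.3] | twist [ 5.00e-02 -3.00e-02  9.38e+01]
```

View pics/scene4.png

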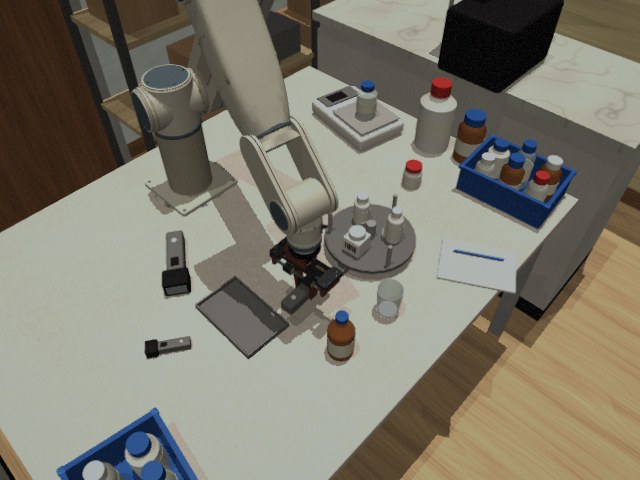

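The scene view shows the scanner aimed square at the label, with nothing disturbed. I'll return it to the tray.

```bash
python3 -m creep '{"delta_pos":[[-0.0147,-0.0117,-0.0023],[-0.0147,-0.0117,-0.0023],[-0.0147,-0.0117,-0.0023],[-0.0147,-0.0117,-0.0023],[-0.0147,-0.0117,-0.0023],[-0.0147,-0.0117,-0.0023],[-0.0147,-0.0117,-0.0023],[-0.0147,-0.0117,-0.0023],[-0.0147,-0.0117,-0.0023],[0,0,0]],"twist":[[0,0,0],[0,0,0],[0,0,0],[0,0,0],[0,0,0],[0,0,0],[0,0,0],[0,0,0],[0,0,0],[0,0,0]]}'
python3 -m creep '{"delta_pos":[[0,0,0],[0,0,0],[0,0,0],[0,0,0],[0,0,0],[0,0,0],[0,0,0],[0,0,0],[0,0,0],[0,0,0],[0,0,0],[0,0,0],[0,0,0],[0,0,0],[0,0,0],[0,0,0],[0,0,0],[0,0,0],[0,0,0],[0,0,0]],"twist":[[0,0,4.75],[0,0,4.75],[0,0,4.75],[0,0,4.75],[0,0,4.75],[0,0,4.75],[0,0,4.75],[0,0,4.75],[0,0,4.75],[0,0,4.75],[0,0,4.75],[0,0,4.75],[0,0,4.75],[0,0,4.75],[0,0,4.75],[0,0,4.75],[0,0,4.75],[0,0,4.75],[0,0,4.75],[0,0,4.75]]}'
python3 -m creep '{"delta_pos":[[0,0,0],[0,0,0]],"twist":[[0,0,0],[0,0,0]]}'
python3 go.py 514 -223 -23.8 -91.4
```

```text
t: 27.83
ee_pos: [512.5, -225.2, 46.7]
orientation: [2.152, 2.287, -0.0]
ft_force: [-0.5, -0.4, -1.3]
width: 36.1
grasp_force: 30.0
t: 29.5
ee_pos: [514.4, -222.6, 46.3]
orientation: [3.141, -0.044, 0.002]
ft_force: [-0.1, -1.2, -0.7]
width: 35.8
grasp_force: 30.0
t: 29.67
ee_pos: [514.3, -222.8, 46.3]
orientation: [3.141, -0.034, 0.001]
ft_force: [1.0, 0.1, -1.7]
width: 36.0
grasp_force: 30.0
t 29.67 tcp [ 514.3 -222.8   46.3] yaw -91.24 tilt 0.05 F [ 1.   0.1 -1.7]
shift first (old axes) [-0.3  0.2 70.1] dist 70.0 | shift after twist (new axes) [-0.3  0.2 70.1] | twist [ 0.01 -0.05  0.16]
```

```bash
python3 -m creep '{"delta_pos":[[0,0,0.01],[0,0,0.014],[0,0,0.014],[0,0,0.012],[0,0,0.008],[0,0,0.005],[0,0,0.003],[0,0,0.001],[0,0,0],[0,0,0]],"twist":[[0,0,0],[0,0,0],[0,0,0],[0,0,0],[0,0,0],[0,0,0],[0,0,0],[0,0,0],[0,0,0],[0,0,0]]}'
python3 -m creep '{"delta_pos":[[0,0,0.001],[0,0,0.001],[0,0,0.001],[0,0,0],[0,0,0]],"twist":[[0,0,0],[0,0,0],[0,0,0],[0,0,0],[0,0,0]]}'
```

```text
t: 30.5
ee_pos: [514.4, -223.3, -20.2]
orientation: [3.141, -0.038, 0.003]
ft_force: [-0.2, 0.8, -0.7]
width: 36.1
grasp_force: 30.0
t: 30.92
ee_pos: [514.0, -223.1, -23.6]
orientation: [3.141, -0.038, 0.001]
ft_force: [-0.6, 0.0, -0.8]
width: 35.9
grasp_force: 30.0
```

```bash
python3 -m creep '{"delta_pos":[[0,0,0.0005],[0,0,0.0003],[0,0,0]],"twist":[[0,0,0],[0,0,0],[0,0,0]]}'
python3 -m creep '{"delta_pos":[[0,0,0],[0,0,0],[0,0,0],[0,0,0],[0,0,0]],"twist":[[0,0,0],[0,0,0],[0,0,0],[0,0,0],[0,0,0]]}' 0.6
python3 -m creep '{"delta_pos":[[0,0,-0.005],[0,0,-0.01],[0,0,-0.02],[0,0,-0.03],[0,0,-0.03],[0,0,-0.03],[0,0,-0.03],[0,0,0],[0,0,0],[0,0,0]],"twist":[[0,0,0],[0,0,0],[0,0,0],[0,0,0],[0,0,0],[0,0,0],[0,0,0],[0,0,0],[0,0,0],[0,0,0]]}'
python3 - <<'E'
from h import *
p,im,d=snap("wrist");W=world(p,d);cv2.imwrite("pics/w5.png",im[...,::-1])
V=W.reshape(-1,3);V=V[~np.isnan(V[:,0])]
m=(abs(V[:,0]-515)<100)&(abs(V[:,1]+225)<60)
S=V[m&(V[:,2]>27)&(V[:,2]<60)];print(cv2.minAreaRect(S[:,:2].astype(np.float32)),np.percentile(S[:,0],[.2,99.8]))
for a,b in((440,510),(560,585)):
    q=S[(S[:,0]>a)&(S[:,0]<b)];print(a,np.median(q[:,2]),np.percentile(q[:,1],[2,98]))
E
python3 car.py | grep -v tool
```

```text
t: 31.17
ee_pos: [514.1, -223.1, -23.9]
orientation: [3.141, -0.038, 0.001]
ft_force: [-2.1, 0.9, 5.5]
width: 35.5
grasp_force: 30.0
t: 31.58
ee_pos: [514.1, -223.2, -24.5]
orientation: [3.141, -0.038, 0.001]
ft_force: [0.2, 0.3, 0.6]
width: 52.8
grasp_force: 0.0
t: 32.42
ee_pos: [513.6, -222.9, 130.7]
orientation: [3.141, -0.038, 0.002]
ft_force: [-0.6, 0.3, 0.1]
width: 52.9
grasp_force: 0.0
((514.0618896484375, -222.921142578125), (51.53172302246094, 151.98118591308594), 88.28253173828125) [438.76646363 589.93837282]
440 36.06590788073805 [-239.95755382 -205.6049946 ]
560 39.9785468949496 [-248.89004871 -200.04951457]
top 29 zmax 122.0 r 116.0 ang -146.7
top 291 zmax 146.0 r 63.0 ang 156.1
top 459 zmax 121.0 r 66.0 ang -86.4
top 96 zmax 99.0 r 1.0 ang -58.8
top 38 zmax 118.0 r 115.0 ang 94.3
top 309 zmax 158.0 r 61.0 ang 35.3
top 35 zmax 119.0 r 113.0 ang -27.1
scene 68 zmax 118.0 r 114.0 ang -144.9
scene 408 zmax 142.0 r 62.0 ang 154.0
scene 573 zmax 119.0 r 67.0 ang -83.7
scene 126 zmax 95.0 r 1.0 ang 25.8
scene 58 zmax 117.0 r 115.0 ang 93.1
scene 482 zmax 158.0 r 66.0 ang 33.4
scene 70 zmax 117.0 r 117.0 ang -25.4
```

View pics/w5.png

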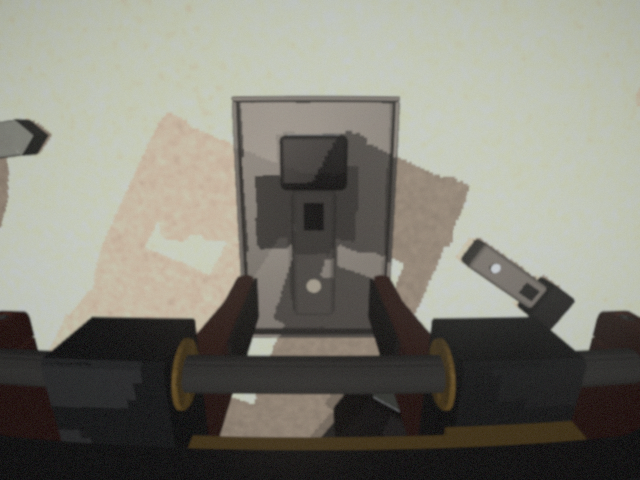

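The scanner lies flat and centred in its tray, head at (314,162) and handle end at (314,310). The jar is still at the pointer and the gripper is clear.

```bash
python3 -c "
from workcell import close_job
print(close_job())"
```

```text
the job is handed in; nothing more can be done
None
```

I turned the square jar to the pointer (within about 2°), held the scanner on its label from about 10 cm for over 2 s, laid it flat in the middle of its tray, and handed the job in at about 32 s. The first attempt to turn the disc passed over the post because the fingertips sit about 33 mm higher than the reported TCP; I corrected for that. The hand-in returned no verdict.

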